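# Lay out the dish-test station

## Task

Lay out the test station: stack the pink dish squarely on top of the pale yellow dish, stand the black-capped amber bottle in the white circle behind that stack, the blue-capped white bottle in the circle behind the clear dish, and the small white-capped amber bottle with the red band in the circle in front of the clear dish (behind is away from you, in front is towards you). Lay the yellow strip carton flat inside the rectangle on the black mat between the two boards, its long side along the rectangle's. Centre each thing in its place, keep the bottles upright all the time, and leave the beaker and the red stopper where they stand.

Things in the scene. Friction and masses are not known exactly. Their poses are not given: they have to be found in the camera images.
- board_yellow: Fixed flat blue board, 246 (x) x 86 (y) x 4 mm, origin centre of its underside, +x away from the robot (yaw under 10 deg). Fixed on its middle: a pale yellow round closed glass dish, 61 mm wide, flat lid top 19 mm above origin. Two white circles 62 mm wide on it: behind the dish (centre x = +85 mm), in front (x = -85 mm). Boards lie left and right of the mat, swapped at random.
- board_clear: Fixed flat blue board, 246 (x) x 86 (y) x 4 mm, origin centre of its underside, +x away from the robot (yaw under 10 deg). Fixed on its middle: a clear, empty round closed glass dish, 61 mm wide, flat lid top 19 mm above origin. Two white circles 62 mm wide on it: behind the dish (centre x = +85 mm), in front (x = -85 mm). Boards lie left and right of the mat, swapped at random.
- mat: Fixed black rubber mat between the two boards, 96 mm along its own x, 66 mm along its own y, 3 mm thick, with a white rectangle of 80 x 50 mm drawn on it (long side along its x); origin at the centre of its underside, x points away from the robot.
- pink_dish: Loose closed round glass dish with pink medium, 61 mm across, 15 mm high, 30 g; origin at the centre of its underside, z up. To the touch it is a many-sided disc, 58 mm across its own x and y axes, which stand within 0.2 rad of the world's x and y at the start; grip it along x or y so that it does not turn.
- black_cap_bottle: Loose round amber bottle with a black screw cap, 48 mm diameter, 105 mm high, about 150 g; origin at the centre of its underside, z up. Grip across the body about 64 mm above its foot (lower, the cap meets the gripper).
- blue_cap_bottle: Loose round white plastic bottle with a blue screw cap, 48 mm diameter, 112 mm high, about 120 g; origin at the centre of its underside, z up. Grip across the body about 70 mm above its foot (lower, the cap meets the gripper).
- small_bottle: Loose small round amber bottle with a white screw cap and a red band on the label, 40 mm diameter, 88 mm high, about 90 g; origin at the centre of its underside, z up. Grip across the body about 50 mm above its foot.
- strip_carton: Loose flat yellow carton of indicator strips with a rainbow band, 42 mm along its own x, 72 mm along its own y, 18 mm high, 30 g; origin at the centre of its underside, z up. At the start its long side points away from the robot, give or take 30 degrees.
- water_beaker: Bystander: loose glass beaker, 56 mm across, 68 mm high, 50 g, standing at the back right of the work; origin at the centre of its underside. To be left alone.
- red_stopper: Bystander: loose red rubber stopper, 22 mm across, 22 mm high, standing behind the black mat; origin at the centre of its underside. To be left alone.

How it is judged:
By the outcome, as a careful person would: the job done as asked, in the order asked, and still so for the second after the job is handed in, with the robot touching nothing.
It also fails if it takes over 136 s, if anything falls off the work surface, if the arm or the gripper's body presses on something with over 40 N, if the wrist force passes 120 N, or if a joint passes its speed limit or range.

## Robot

A 7-joint arm with a two-finger parallel gripper is mounted at the origin on a cart in front of the work surface, level with it; the furniture and walls round the work are solid. World frame = base frame: x ahead of the robot, y to its left, z up, the work surface at z = 0. Lengths are in m, angles in rad, forces in N, time in s.
With the tool pointing down it reaches from about 0.4 to 0.85 m from the base axis. Payload 10.4 kg.
Tool frame: the origin (TCP) lies on the centre line of the jaws, within the pads' length; the fingertips stand 22 mm ahead of it and the grasp point (between the pads) lies 3 mm ahead of it; z points along the fingers, y is the line along which they close (so a half turn about z gives the same grasp; the last joint's range is limited). The gripper opens to 87 mm and grips with 3 to 60 N. Pads are 19 mm wide; open, the fingers measure 117 mm over their backs; the gripper's body (75 mm by 190 mm) begins 51 mm behind the grasp point.
Start: joints at [1.236, 0.332, -0.065, 1.46, 0.022, 1.35, -0.088], TCP at [0.192, -0.595, 0.245] pointing down, gripper open.
Joint ranges: [-2.6, 2.6], [-0.5, 2.12], [-1.47, 1.34], [0.16, 2.42], [-1.27, 4.41], [0.06, 2.06], [-2.6, 2.6]. Speed limits (rad/s): [2.22, 2.22, 2.79, 2.79, 3.14, 3.14, 3.14].

## Interface

Orientations are given as a unit quaternion [x, y, z, w].
In Python, from bench import r gives the robot as it stands.
- The arm moves only by the tool jog_arm, called as name(argument=value, ...) on one line, values as JSON. Schema: {"type":"object","properties":{"ticks":{"type":"array","items":{"type":"array","items":{"type":"array","items":{"type":"number"},"minItems":5,"maxItems":5},"minItems":1,"maxItems":12},"minItems":1,"maxItems":1},"clamp_n":{"type":"number"},"only":{"type":"string"},"quiet":{"type":"boolean"},"lines":{"type":"string"}},"required":["ticks"],"additionalProperties":false}. ticks is a list that holds a single list of rows (three levels of brackets), with 1 to 12 rows, each of 5 numbers: dx, dy, dz in units of 25 mm, then a turn about the tool's z in rad, then the finger opening in m; each row is the pose to reach, as a shift and turn from the pose commanded when the call began, along the tool's axes at that moment; what a row does not reach only later rows make up. A row lasts 1/10 s, in which the tool goes at most 0.05 m and 0.15 rad, less where a joint would pass 70% of its speed; a pose out of reach is approached as far as the arm can. The fingers move at their own pace and stop on an object; clamp_n is the grip in N (left out, the last holds). Time passes only in rows, so rows that do not move let the fingers close. The tool returns the time, the measured TCP pose, the force, the opening and the grip force at its end. only (a regular expression) keeps the lines of the reply that match it, lines (a string "A,B") keeps lines A to B, and quiet returns only ok. Input that does not fit is refused with a message, and nothing moves.
- r.read_state(): the state, without advancing time (a new reading comes with each control period).
- r.camera(name): name is "side" or "top"; returns a dict with "img" (400x640x3 uint8, red, green, blue), "fx", "fy", "cx", "cy" (pixels), "k1" (the pictures are not rectified: a ray, as slopes to the right and down, at radius r is drawn at 1 + k1 r^2 times it, then the intrinsics apply), "pose" (4x4, takes a point from camera to world coordinates). Camera axes: x right, y down, z forward; pixel columns grow to the right and rows downward; lengths in m; the calibration is good to about 2 mm. A picture is of the moment at which its call begins. There is no depth.
- r.close_job(): hands the job in; it is judged then, once.
The state is a dict: "time": time; "joint_positions": joint angles; "joint_vel": joint speeds; "joint_torque": joint torques, N m; "ee_pos": TCP position; "eef_rot": TCP orientation; "ft_force": force on the tool from outside, world axes, zero at the start; "torque": the same for the moment, N m; "width": finger opening in m; "grip_force": force on a finger pad.
Only numpy, scipy, OpenCV 4.12 (cv2) and the standard library are available. Lean on these libraries where they do the work, as an engineer would, in place of code of your own. Each camera call takes 0.05 s, during which the arm holds its last target. There are 200 camera calls.

## Working session

There is one attempt and no reset: what is moved stays moved. The work goes in short steps, Python scripts to look and compute and a tool call to move; the robot and the scene stay as the last step left them, time stands still between calls to the robot, and variables do not carry over. Pictures are saved under pics/ and viewed, at most 14 in all, crops included, and the job is handed in when it is done.

```bash
ls; mkdir -p pics
```

Create h.py:
```python
import numpy as np, cv2
from bench import r
def snap(n,f):
    c=r.camera(n); np.savez('pics/'+f+'.npz',**{k:np.array(v) for k,v in c.items()})
    cv2.imwrite('pics/'+f+'.png',cv2.cvtColor(np.array(c['img']),cv2.COLOR_RGB2BGR)); return c
def load(f): return np.load('pics/'+f+'.npz')
def px2w(c,u,v,z):
    fx,fy,cx,cy,k=[float(c[q]) for q in('fx','fy','cx','cy','k1')]
    d=np.array([(u-cx)/fx,(v-cy)/fy]); s=d.copy()
    for _ in range(30): s=d/(1+k*(s@s))
    P=np.array(c['pose']); w=P[:3,:3]@np.array([s[0],s[1],1]); o=P[:3,3]
    return o+w*(z-o[2])/w[2]
def w2px(c,p):
    P=np.array(c['pose']); q=P[:3,:3].T@(np.array(p)-P[:3,3]); s=q[:2]/q[2]; s=s*(1+float(c['k1'])*(s@s))
    return np.array([s[0]*float(c['fx'])+float(c['cx']),s[1]*float(c['fy'])+float(c['cy'])])
```

Run:
```python
from h import *
for n in('top','side'):
    c=snap(n,n+'0'); print(n,c['fx'],c['cx'],c['cy'],c['k1'],np.round(c['pose'],3).tolist())
s=r.read_state(); print(s['time'],s['ee_pos'],s['eef_rot'],s['width'])
```

```text
bench.py
pics
top 487.703667919233 323.53663935821123 202.25217586644922 -0.06441327991553063 [[-0.016, -0.994, 0.109, 0.403], [-1.0, 0.015, -0.006, 0.007], [0.004, -0.109, -0.994, 1.475], [0.0, 0.0, 0.0, 1.0]]
side 461.2634069351887 316.3457364829145 200.75923786095206 -0.03660258534619272 [[0.994, -0.062, 0.086, 0.455], [-0.107, -0.6, 0.793, -0.932], [0.002, -0.798, -0.603, 0.747], [0.0, 0.0, 0.0, 1.0]]
0.1 [ 0.19161428 -0.59457453  0.24384306] [ 9.87871833e-01  1.55270186e-01 -1.39051025e-04 -6.25358528e-04] 0.08683100103961355
```

View pics/top0.png

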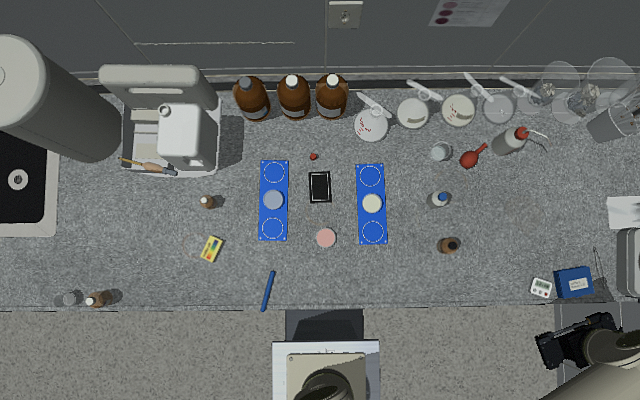

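View pics/side0.png

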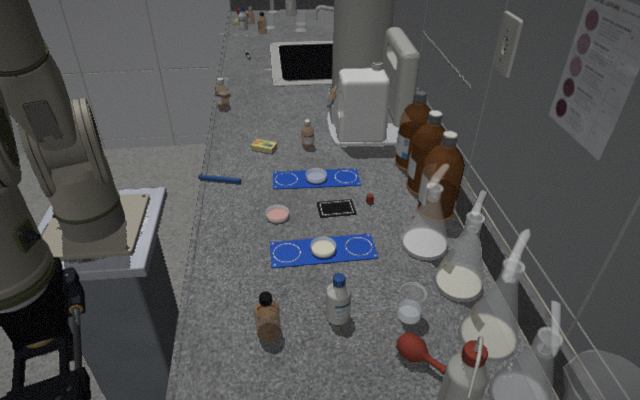

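Top view: clear dish board on the left (273,200), yellow board on the right (372,204), pink dish (326,238), carton (211,249), small bottle (208,202), blue bottle (440,199), black-capped bottle (449,245). I'll enlarge it.

Run:
```python
from h import *
im=cv2.imread('pics/top0.png')
def crop(f,im,u0,v0,w,h,s):
    a=cv2.resize(im[v0:v0+h,u0:u0+w],None,fx=s,fy=s,interpolation=cv2.INTER_CUBIC)
    for u in range(u0,u0+w,10): cv2.line(a,((u-u0)*s+s//2,0),((u-u0)*s+s//2,8 if u%50 else 20),(0,255,255),1)
    for v in range(v0,v0+h,10): cv2.line(a,(0,(v-v0)*s+s//2),(8 if v%50 else 20,(v-v0)*s+s//2),(0,255,255),1)
    cv2.imwrite('pics/'+f,a)
crop('cA.png',im,195,150,150,118,5)
crop('cB.png',im,310,150,155,118,5)
```

```text
(no output)
```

View pics/cA.png

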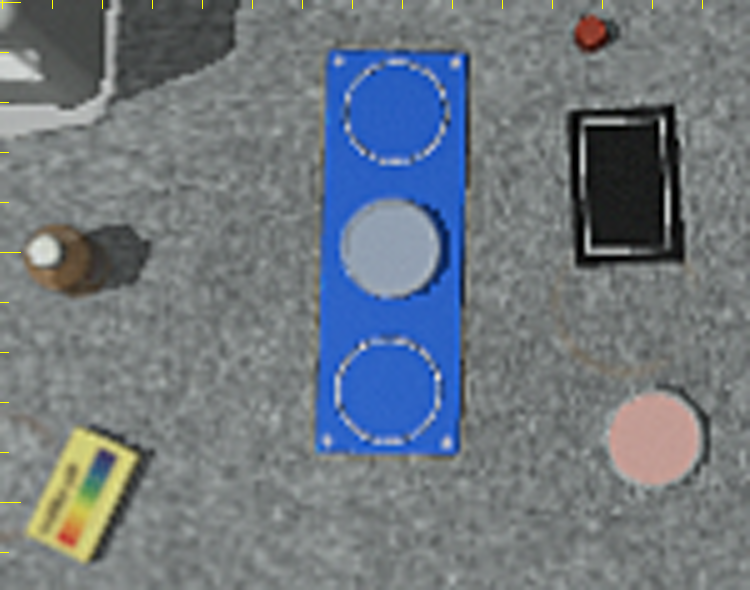

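View pics/cB.png

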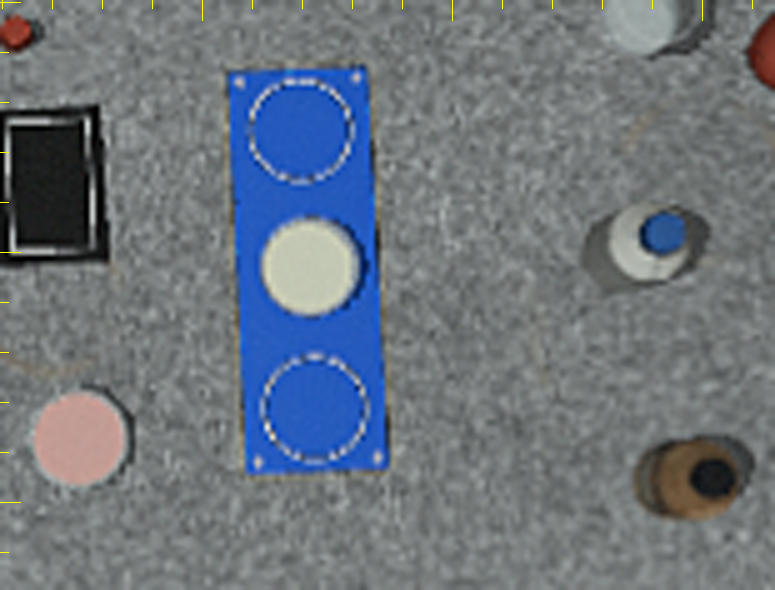

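Crop readings: the clear board's circles are at crop (396,112) and (388,391), the yellow board's at (301,131) and (315,408). The pink dish is at (656,439), and the caps are at A(44,250), B(663,233) and B(713,478).

Create m.py:
```python
from h import *
c=load('top0'); s=load('side0')
A=lambda x,y,z:px2w(c,195+(x-2)/5,150+(y-2)/5,z); B=lambda x,y,z:px2w(c,310+(x-2)/5,150+(y-2)/5,z)
pts={}
def poly(n,f,l,z):
    q=np.array([f(x,y,z) for x,y in l]); m=q.mean(0); d=(q[0]+q[1]-q[2]-q[3])/2; e=(q[0]+q[3]-q[1]-q[2])/2
    print(n,m.round(4),'len',np.hypot(*d[:2]).round(4),np.hypot(*e[:2]).round(4),'yaw',np.degrees([np.arctan2(d[1],d[0]),np.arctan2(-e[0],e[1])]).round(1)); pts[n]=m
poly('clear',A,[(329,51),(469,53),(460,455),(317,453)],.004)
poly('yellow',B,[(227,70),(367,66),(389,469),(246,473)],.004)
poly('mat',A,[(569,111),(674,106),(684,260),(577,266)],.003)
poly('carton',A,[(83,427),(140,453),(91,563),(26,534)],.018)
for n,f,x,y,z in[('cb',A,396,112,.004),('cd',A,391,248,.019),('cf',A,388,391,.004),('yb',B,301,131,.004),('yd',B,311,267,.019),('yf',B,315,408,.004),('pinkA',A,656,439,.015),('pinkB',B,81,439,.015),('small',A,44,250,.088),('blue',B,663,233,.112),('black',B,713,478,.105),('stop',A,592,30,.022)]:
    pts[n]=f(x,y,z)
    print(n,pts[n].round(4))
for n in pts: print(n,'side px',w2px(s,pts[n]).round(1))
for n in('small','blue','black'): print(n,'foot',w2px(s,[*pts[n][:2],0]).round(1))
```

```bash
python3 m.py
```

Run:
```python
import cv2,numpy as np
im=cv2.imread('pics/side0.png')
a=cv2.resize(im[190:350,245:445],None,fx=4,fy=4,interpolation=cv2.INTER_CUBIC)[:600]
b=cv2.resize(im[110:260,245:445],None,fx=4,fy=4,interpolation=cv2.INTER_CUBIC)
for k in(a,b):
    for u in range(250,445,10): cv2.line(k,((u-245)*4,0),((u-245)*4,8 if u%50 else 20),(0,255,255),1)
cv2.imwrite('pics/sA.png',a);cv2.imwrite('pics/sB.png',b)
```

```text
clear [0.5738 0.1508 0.004 ] len 0.2458 0.086 yaw [-1.8 -1.7]
yellow [ 0.5592 -0.1457  0.004 ] len 0.2464 0.0862 yaw [1.4 0.7]
mat [0.6121 0.0091 0.003 ] len 0.0952 0.0647 yaw [2.4 2.1]
carton [0.4292 0.3346 0.018 ] len 0.0714 0.0404 yaw [-26.1 -24.6]
cb [0.6594 0.149  0.004 ]
cd [0.5741 0.1509 0.019 ]
cf [0.489  0.1546 0.004 ]
yb [ 0.6432 -0.1441  0.004 ]
yd [ 0.558  -0.1464  0.019 ]
yf [ 0.474  -0.1481  0.004 ]
pinkA [ 0.4572 -0.0065  0.015 ]
pinkB [ 0.4572 -0.0065  0.015 ]
small [0.5679 0.3437 0.088 ]
blue [ 0.5644 -0.3367  0.112 ]
black [ 0.4259 -0.3611  0.105 ]
stop [0.7048 0.0283 0.022 ]
clear side px [316.6 178.3]
yellow side px [323.9 249.7]
mat side px [336.9 208.1]
carton side px [264.3 144.3]
cb side px [346.3 176.9]
cd side px [316.7 173.9]
cf side px [286.8 179.3]
yb side px [359.2 246.6]
yd side px [323.5 245.2]
yf side px [287.6 253. ]
pinkA side px [277.7 212. ]
pinkB side px [277.7 212. ]
small side px [308.  120.7]
blue side px [339.5 276.8]
black side px [266.  295.1]
stop side px [370.8 195.8]
small foot [308.3 145.5]
blue foot [337.7 315.3]
black foot [269.4 331.1]
```

View pics/sA.png

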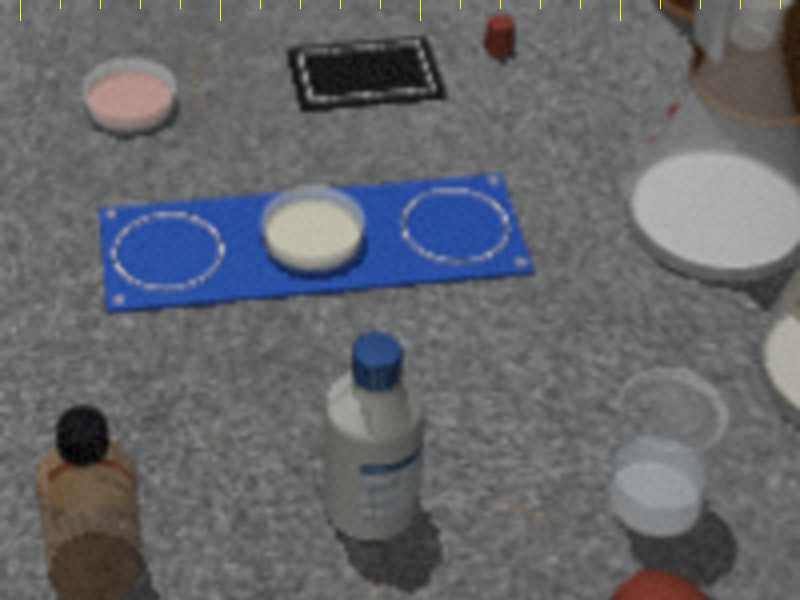

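View pics/sB.png

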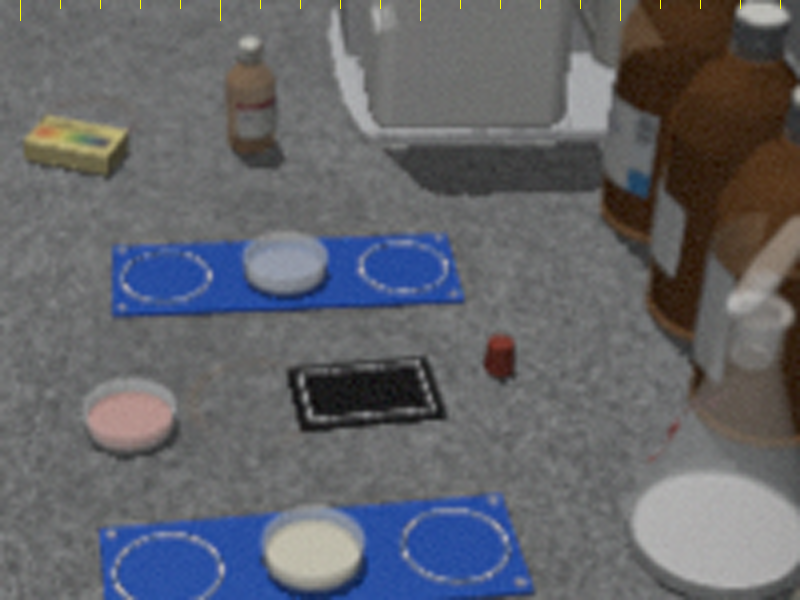

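Both views agree to about 1 px: predicted side pixels against what I read there for the circles, caps and feet. Next is a helper to compute shifts in tool axes.

Create go.py:
```python
import sys,numpy as np
from bench import r
from scipy.spatial.transform import Rotation as R
x,y,z,yaw=map(float,sys.argv[1:5])  # yaw deg of tool x
s=r.read_state(); M=R.from_quat(s['eef_rot']).as_matrix()
d=M.T@(np.array([x,y,z])-s['ee_pos']); cur=np.arctan2(M[1,0],M[0,0])
print(s['time'],'at',s['ee_pos'].round(4),'yaw',np.degrees(cur).round(2),'tilt',M[2,2].round(4),'w',round(s['width'],4),'j',np.round(s['joint_positions'],2)); print('shift',d.round(4),'turn',round(-(np.radians(yaw)-cur),4))
```

```bash
python3 go.py .457 -.0065 .15 0
```

```text
0.1 at [ 0.1916 -0.5946  0.2438] yaw 17.86 tilt -1.0 w 0.0868 j [ 1.24  0.33 -0.06  1.46  0.02  1.35 -0.09]
shift [ 0.433  -0.4782  0.0944] turn 0.3118
```
Go with .05 per row: 14 rows. First leg keep height, full, then descend.

Units first: shifts go in units of 25 mm. So -0.44 m is -17.6, -0.41 m is -16.4.

jog_arm(ticks=[[[1.2,-1.2,0,0,0.087],[2.8,-2.8,0,0.05,0.087],[4,-4.4,0,0.1,0.087],[5.2,-5.8,0,0.15,0.087],[6.4,-7.2,0,0.2,0.087],[7.6,-8.6,0,0.25,0.087],[8.8,-10,0,0.3,0.087],[10.4,-11.6,0,0.312,0.087],[12,-13.2,0,0.312,0.087],[13.2,-14.8,0,0.312,0.087],[14.8,-16.4,0.8,0.312,0.087],[16,-17.6,1.6,0.312,0.087]]], clamp_n=20)

```text
time: 1.3
ee_pos: [0.4304, -0.0672, 0.2122]
eef_rot: [1.0, -0.0, 0.001, 0.001]
ft_force: [1.6, -1.5, -1.1]
width: 0.0874
grip_force: 0.0
```

```bash
python3 go.py .457 -.0065 .08 0
```

```text
1.3 at [ 0.4304 -0.0672  0.2122] yaw -0.0 tilt -1.0 w 0.0874 j [ 0.7  -0.04 -0.63  1.95 -0.02  1.23 -1.49]
shift [ 0.0263 -0.0608  0.1322] turn -0.0001
```

In the tool's units: 0.12 m is 4.8, 0.09 m is 3.6.

jog_arm(ticks=[[[0.4,-0.8,1.2,0,0.087],[0.8,-1.6,2.4,0,0.087],[1.04,-2.2,3.6,0,0.087],[1.04,-2.2,4.8,0,0.087],[1.04,-2.2,4.8,0,0.087],[1.04,-2.2,4.8,0,0.087]]])

```text
time: 1.9
ee_pos: [0.4553, -0.0142, 0.0921]
eef_rot: [1.0, -0.0, -0.001, -0.0]
ft_force: [0.3, 0.1, -0.4]
width: 0.0869
grip_force: 0.0
```

```bash
python3 go.py .457 -.0065 .0255 0
```

```text
1.9 at [ 0.4553 -0.0142  0.0921] yaw -0.01 tilt -1.0 w 0.0869 j [ 0.59  0.18 -0.7   2.03  0.14  0.98 -1.75]
shift [ 0.0017 -0.0077  0.0666] turn -0.0003
```

In the tool's units: 0.0666 m is 2.664, 0.06 m is 2.4.

jog_arm(ticks=[[[0.068,-0.308,0.8,0,0.087],[0.068,-0.308,1.8,0,0.087],[0.068,-0.308,2.4,0,0.087],[0.068,-0.308,2.664,0,0.087],[0.068,-0.308,2.664,0,0.087],[0.068,-0.308,2.664,0,0.05],[0.068,-0.308,2.664,0,0.05],[0.068,-0.308,2.664,0,0.05],[0.068,-0.308,2.664,0,0.05],[0.068,-0.308,2.664,0,0.05],[0.068,-0.308,2.664,0,0.05],[0.068,-0.308,2.664,0,0.05]]], clamp_n=15)

```text
time: 3.1
ee_pos: [0.4575, -0.0065, 0.0255]
eef_rot: [1.0, -0.0, 0.0, 0.0]
ft_force: [-2.1, -0.8, 6.1]
width: 0.0603
grip_force: 14.5
```

```bash
python3 go.py .457 -.0065 .0255 0
```

```text
3.1 at [ 0.4575 -0.0065  0.0255] yaw -0.01 tilt -1.0 w 0.0603 j [ 0.53  0.3  -0.67  2.08  0.25  0.84 -1.86]
shift [-0.0005 -0.      0.    ] turn -0.0002
```

jog_arm(ticks=[[[0,0,-0.8,0,0.05],[0,0,-1.6,0,0.05],[0,0,-2.4,0,0.05],[0.8,1.2,-2.4,0,0.05],[1.6,2.2,-2.4,0,0.05],[2.4,3.2,-2.4,0,0.05],[3.2,4.4,-2.4,0,0.05],[4.04,5.58,-2.4,0,0.05],[4.04,5.58,-2.4,0,0.05],[4.04,5.58,-2.4,0,0.05],[4.04,5.58,-2.4,0,0.05]]])

```text
time: 4.2
ee_pos: [0.5578, -0.1448, 0.0849]
eef_rot: [1.0, 0.001, -0.0, -0.0]
ft_force: [-0.6, 0.1, -0.6]
width: 0.0608
grip_force: 14.6
```

```bash
python3 go.py .5585 -.146 .046 0; python3 -c "
from h import *
snap('side','s1');snap('top','t1')
i=cv2.imread('pics/s1.png')[190:300,245:405];cv2.imwrite('pics/s1c.png',cv2.resize(i,None,fx=5,fy=5,interpolation=2))"
```

```text
4.2 at [ 0.5578 -0.1448  0.0849] yaw 0.06 tilt -1.0 w 0.0608 j [ 0.65  0.43 -0.58  1.74  0.27  1.05 -1.59]
shift [0.0007 0.0012 0.0389] turn 0.0011
```

View pics/s1c.png

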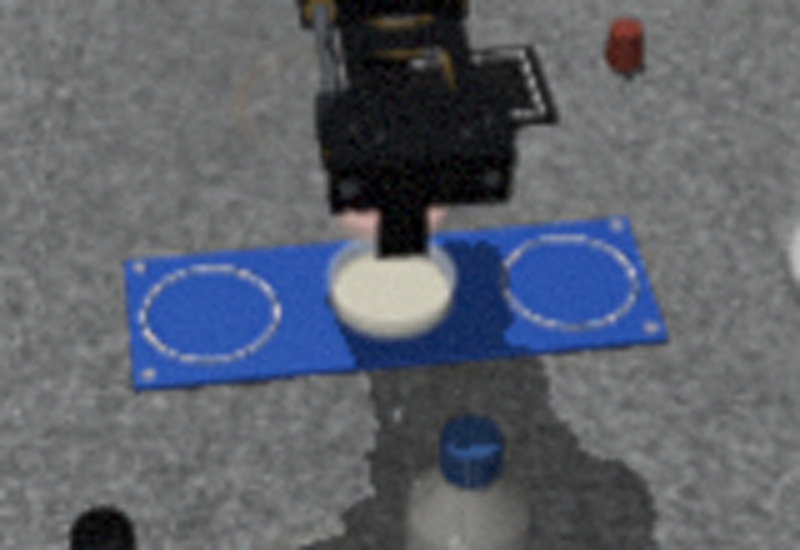

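Held dish: pink spans crop x≈335–447 (centre ≈391), the same column as the yellow dish (≈392). I'll lower it.

jog_arm(ticks=[[[0.028,0.048,0.4,0,0.05],[0.028,0.048,1,0,0.05],[0.028,0.048,1.4,0,0.05],[0.028,0.048,1.52,0,0.05],[0.028,0.048,1.6,0,0.05],[0.028,0.048,1.6,0,0.05],[0.028,0.048,1.6,0,0.05],[0.028,0.048,1.6,0,0.05]]])

```text
time: 5.1
ee_pos: [0.5592, -0.1473, 0.0455]
eef_rot: [1.0, -0.0, 0.0, 0.0]
ft_force: [-0.0, 0.2, -0.3]
width: 0.0608
grip_force: 14.6
```

```bash
python3 go.py .5585 -.146 .0445 0
```

```text
5.1 at [ 0.5592 -0.1473  0.0455] yaw -0.01 tilt -1.0 w 0.0608 j [ 0.64  0.49 -0.56  1.76  0.31  0.98 -1.62]
shift [-0.0007 -0.0013  0.001 ] turn -0.0002
```

In the tool's units: -0.0013 m is -0.052, -0.0007 m is -0.028.

jog_arm(ticks=[[[-0.028,-0.052,0.024,0,0.05],[-0.028,-0.052,0.036,0,0.05],[-0.028,-0.052,0.044,0,0.05],[-0.028,-0.052,0.044,0,0.05],[-0.028,-0.052,0.044,0,0.05],[-0.028,-0.052,0.044,0,0.068],[-0.028,-0.052,0.044,0,0.075],[-0.028,-0.052,0.044,0,0.08],[-0.028,-0.052,0.044,0,0.086],[-0.028,-0.052,0.044,0,0.086],[-0.028,-0.052,-0.8,0,0.086],[-0.028,-0.052,-2,0,0.086]]])

```text
time: 6.3
ee_pos: [0.557, -0.1456, 0.0942]
eef_rot: [1.0, -0.0, -0.002, -0.001]
ft_force: [0.9, -0.7, -0.4]
width: 0.0856
grip_force: 0.0
```

```bash
python3 go.py .4259 -.3611 .18 0
```

```text
6.3 at [ 0.557  -0.1456  0.0942] yaw -0.0 tilt -1.0 w 0.0856 j [ 0.66  0.42 -0.59  1.73  0.26  1.07 -1.59]
shift [-0.1314  0.2154 -0.0856] turn -0.0001
```

jog_arm(ticks=[[[0,0,-1.6,0,0.086],[-0.4,0.8,-3,0,0.086],[-1.2,2,-3.2,0,0.086],[-2,3.4,-3.2,0,0.086],[-3,5,-3.2,0,0.086],[-4,6.6,-3.2,0,0.086],[-4.8,7.8,-3.2,0,0.086],[-5.3,8.62,-3.2,0,0.086],[-5.3,8.62,-3.2,0,0.086],[-5.3,8.62,-3.2,0,0.086],[-5.3,8.62,-3.2,0,0.086]]])

```text
time: 7.4
ee_pos: [0.4266, -0.3601, 0.1752]
eef_rot: [1.0, 0.001, 0.0, -0.0]
ft_force: [0.1, -0.5, -0.5]
width: 0.0857
grip_force: 0.0
```

```bash
python3 go.py .4259 -.3611 .067 0; python3 -c "
from h import *
c=snap('top','t2')
i=cv2.imread('pics/t2.png')[150:268,310:465];cv2.imwrite('pics/t2c.png',cv2.resize(i,None,fx=5,fy=5,interpolation=2))"
```

```text
7.4 at [ 0.4266 -0.3601  0.1752] yaw 0.09 tilt -1.0 w 0.0857 j [ 1.04  0.28 -0.49  1.71  0.14  1.19 -1.05]
shift [-0.0007  0.001   0.1082] turn 0.0017
```

View pics/t2c.png

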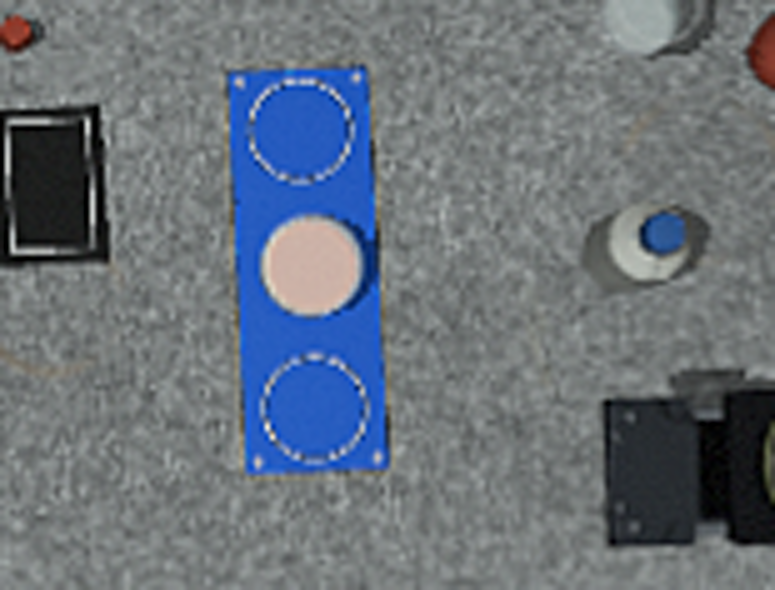

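The pink dish sits at crop (312,266), about 1 px (0.6 mm) from where a centred stack should appear. Now the black-capped bottle.

jog_arm(ticks=[[[-0.016,0.02,1.2,0,0.086],[-0.016,0.02,2.4,0,0.086],[-0.016,0.02,3.6,0,0.086],[-0.016,0.02,4.2,0,0.086],[-0.016,0.02,4.34,0,0.086],[-0.016,0.02,4.34,0,0.06],[-0.016,0.02,4.34,0,0.035],[-0.016,0.02,4.34,0,0.035],[-0.016,0.02,4.34,0,0.035],[-0.016,0.02,4.34,0,0.035],[-0.016,0.02,4.34,0,0.035],[-0.016,0.02,4.34,0,0.035]]], clamp_n=30)

```text
time: 8.65
ee_pos: [0.4254, -0.3621, 0.067]
eef_rot: [1.0, -0.0, 0.0, 0.0]
ft_force: [-0.2, -0.9, 2.4]
width: 0.0469
grip_force: 30.0
```

```bash
python3 go.py .4259 -.3611 .067 0
```

```text
8.65 at [ 0.4254 -0.3621  0.067 ] yaw -0.02 tilt -1.0 w 0.0469 j [ 1.02  0.4  -0.46  1.81  0.21  0.98 -1.11]
shift [ 0.0005 -0.001  -0.    ] turn -0.0003
```

In the tool's units: -0.07 m is -2.8, -0.195 m is -7.8.

jog_arm(ticks=[[[0,0,-0.6,0,0.035],[0,0,-1.6,0,0.035],[0,0,-2.6,0,0.035],[0.6,-0.6,-2.8,0,0.035],[1.4,-1.4,-2.8,0,0.035],[2.4,-2.4,-2.8,0,0.035],[3.4,-3.4,-2.8,0,0.035],[4.4,-4.4,-2.8,0,0.035],[5.4,-5.4,-2.8,0,0.035],[6.4,-6.4,-2.8,0,0.035],[7.2,-7.2,-2.8,0,0.035],[7.8,-7.8,-2.8,0,0.035]]])

```text
time: 9.85
ee_pos: [0.6215, -0.1646, 0.1375]
eef_rot: [1.0, 0.001, 0.0, -0.0]
ft_force: [0.3, 0.1, -1.8]
width: 0.0467
grip_force: 30.0
```

jog_arm(ticks=[[[0.48,-0.48,0,0,0.035],[0.8,-0.8,0,0,0.035],[0.912,-0.912,0,0,0.035],[0.912,-0.912,0,0,0.035],[0.912,-0.912,0.6,0,0.035],[0.912,-0.912,1.4,0,0.035],[0.912,-0.912,2,0,0.035],[0.912,-0.912,2.4,0,0.035],[0.912,-0.912,2.56,0,0.035],[0.912,-0.912,2.56,0,0.035],[0.912,-0.912,2.56,0,0.035]]])

```text
time: 10.95
ee_pos: [0.6436, -0.1441, 0.0733]
eef_rot: [1.0, -0.0, 0.001, 0.0]
ft_force: [-0.4, 0.6, -1.3]
width: 0.0468
grip_force: 30.0
```

```bash
python3 go.py .6433 -.1442 .071 0
```

```text
10.95 at [ 0.6436 -0.1441  0.0733] yaw -0.01 tilt -1.0 w 0.0468 j [ 0.54  0.6  -0.54  1.52  0.33  1.11 -1.64]
shift [-0.0003  0.0001  0.0023] turn -0.0002
```

jog_arm(ticks=[[[-0.012,0,0.04,0,0.035],[-0.012,0,0.08,0,0.035],[-0.012,0,0.1,0,0.035],[-0.012,0,0.1,0,0.035],[-0.012,0,0.1,0,0.05],[-0.012,0,0.1,0,0.06],[-0.012,0,0.1,0,0.075],[-0.012,0,0.1,0,0.086],[-0.012,0,0.1,0,0.086],[-0.012,0,-1.2,0,0.086],[-0.012,0,-2.8,0,0.086],[-0.012,0,-4,0,0.086]]])

```text
time: 12.15
ee_pos: [0.6432, -0.144, 0.1749]
eef_rot: [1.0, -0.0, 0.001, 0.0]
ft_force: [0.2, 0.7, 0.5]
width: 0.0851
grip_force: 0.0
```

jog_arm(ticks=[[[-0.8,1.2,0,0,0.086],[-1.6,2.8,0,0,0.086],[-2.4,4.4,0,0,0.086],[-3,6,0,0,0.086],[-3.16,7.2,0,0,0.086],[-3.16,7.72,0,0,0.086],[-3.16,7.72,0,0,0.086],[-3.16,7.72,0,0,0.086],[-3.16,7.72,0,0,0.086]]])

```text
time: 13.05
ee_pos: [0.5649, -0.3345, 0.1728]
eef_rot: [1.0, 0.002, 0.0, -0.0]
ft_force: [0.3, 0.1, 0.1]
width: 0.0858
grip_force: 0.0
```

```bash
python3 go.py .5644 -.3367 .073 0;  python3 -c "
from h import *
c=snap('top','t3');c=snap('side','s3')
i=cv2.imread('pics/t3.png')[150:260,330:410];j=cv2.imread('pics/s3.png')[190:300,310:390];cv2.imwrite('pics/t3c.png',cv2.resize(np.hstack([i,j]),None,fx=5,fy=5,interpolation=2))
print(w2px(c,[.6438,-.1442,.109]),w2px(load('t3'),[.6438,-.1442,.109]))"
```

```text
13.05 at [ 0.5649 -0.3345  0.1728] yaw 0.17 tilt -1.0 w 0.0858 j [ 0.83  0.49 -0.51  1.44  0.24  1.27 -1.26]
shift [-0.0005  0.0023  0.0998] turn 0.003
[362.18673295 211.83764081] [373.47414513 169.59843146]
```

View pics/t3c.png

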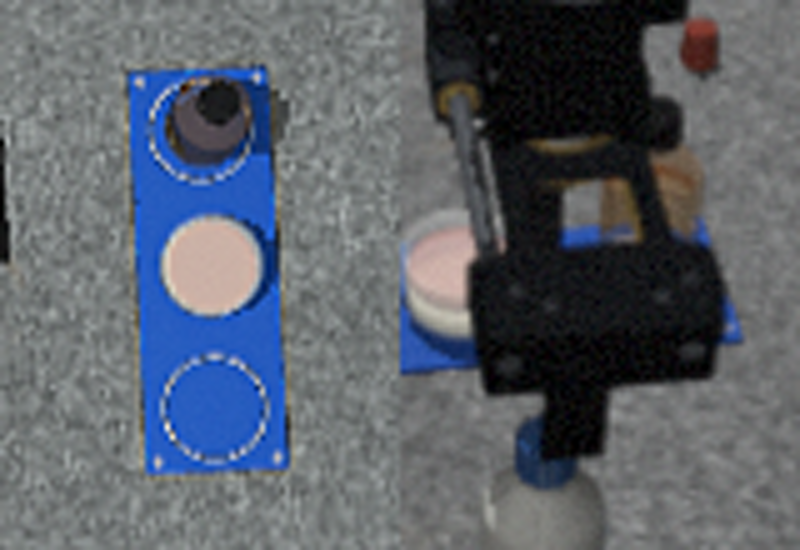

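The black cap is at (373.0,169.8) against a predicted (373.5,169.6), so it's centred. Blue bottle next.

jog_arm(ticks=[[[-0.008,0.04,1.2,0,0.086],[-0.008,0.04,2.4,0,0.086],[-0.008,0.04,3.4,0,0.086],[-0.008,0.04,3.88,0,0.086],[-0.008,0.04,4,0,0.086],[-0.008,0.04,4,0,0.06],[-0.008,0.04,4,0,0.035],[-0.008,0.04,4,0,0.035],[-0.008,0.04,4,0,0.035],[-0.008,0.04,4,0,0.035],[-0.008,0.04,4,0,0.035],[-0.008,0.04,4,0,0.035]]], clamp_n=30)

```text
time: 14.35
ee_pos: [0.5637, -0.3381, 0.0729]
eef_rot: [1.0, -0.0, 0.0, 0.0]
ft_force: [-0.6, 0.9, 0.6]
width: 0.048
grip_force: 30.0
```

```bash
python3 go.py .659 .1487 .077 0
```

```text
14.35 at [ 0.5637 -0.3381  0.0729] yaw -0.01 tilt -1.0 w 0.048 j [ 0.82  0.59 -0.48  1.53  0.29  1.1  -1.29]
shift [ 0.0952 -0.4869 -0.0042] turn -0.0002
```

jog_arm(ticks=[[[0,0,-0.6,0,0.035],[0,0,-1.6,0,0.035],[0,0,-2.8,0,0.035],[0,0,-4,0,0.035],[0,-0.2,-5,0,0.035],[0,-0.8,-5.4,0,0.035],[0,-1.6,-5.4,0,0.035],[0.2,-2.6,-5.4,0,0.035],[0.4,-3.8,-5.4,0,0.035],[0.6,-5,-5.4,0,0.035],[0.8,-6.2,-5.4,0,0.035],[1.04,-7.4,-5.4,0,0.035]]])

```text
time: 15.55
ee_pos: [0.5886, -0.1498, 0.2061]
eef_rot: [1.0, 0.001, -0.001, -0.0]
ft_force: [1.3, -0.7, -1.2]
width: 0.0477
grip_force: 30.0
```

jog_arm(ticks=[[[0.24,-1.2,0,0,0.035],[0.48,-2.4,0,0,0.035],[0.72,-3.6,0,0,0.035],[0.96,-4.8,0,0,0.035],[1.2,-6,0,0,0.035],[1.44,-7.2,0,0,0.035],[1.68,-8.4,0,0,0.035],[1.92,-9.6,0,0,0.035],[2.2,-10.6,0,0,0.035],[2.48,-11.4,0,0,0.035],[2.752,-11.88,0,0,0.035],[2.752,-12.076,0,0,0.035]]])

```text
time: 16.75
ee_pos: [0.6577, 0.151, 0.2064]
eef_rot: [1.0, 0.001, -0.001, -0.0]
ft_force: [0.4, 0.3, -1.9]
width: 0.0477
grip_force: 30.0
```

```bash
python3 go.py .6583 .1487 .077 0
```

```text
16.75 at [0.6577 0.151  0.2064] yaw 0.13 tilt -1.0 w 0.0477 j [ 0.16  0.55 -0.66  1.33  0.33  1.37 -2.07]
shift [0.0008 0.0023 0.1294] turn 0.0023
```

In the tool's units: 0.124 m is 4.96, 0.12 m is 4.8.

jog_arm(ticks=[[[0,0,0.8,0,0.035],[0,0,2,0,0.035],[0,0,3.2,0,0.035],[0,0,4.2,0,0.035],[0,0,4.8,0,0.035],[0,0,4.96,0,0.035],[0,0,4.96,0,0.035],[0,0,4.96,0,0.035],[0,0,4.96,0,0.035]]])

```text
time: 17.65
ee_pos: [0.6592, 0.1491, 0.0851]
eef_rot: [1.0, -0.0, 0.001, -0.0]
ft_force: [-0.0, 0.4, -0.5]
width: 0.0476
grip_force: 30.0
```

```bash
python3 go.py .6583 .1487 .077 0
```

```text
17.65 at [0.6592 0.1491 0.0851] yaw -0.02 tilt -1.0 w 0.0476 j [ 0.15  0.65 -0.63  1.46  0.4   1.16 -2.11]
shift [-0.0009  0.0004  0.0081] turn -0.0003
```

In the tool's units: -0.07 m is -2.8, -0.03 m is -1.2.

jog_arm(ticks=[[[-0.036,0.016,0.16,0,0.035],[-0.036,0.016,0.28,0,0.035],[-0.036,0.016,0.336,0,0.035],[-0.036,0.016,0.336,0,0.035],[-0.036,0.016,0.336,0,0.035],[-0.036,0.016,0.336,0,0.05],[-0.036,0.016,0.336,0,0.06],[-0.036,0.016,0.336,0,0.075],[-0.036,0.016,0.336,0,0.086],[-0.036,0.016,0.336,0,0.086],[-0.036,0.016,-1.2,0,0.086],[-0.036,0.016,-2.8,0,0.086]]])

```text
time: 18.85
ee_pos: [0.6567, 0.1481, 0.1533]
eef_rot: [1.0, -0.0, -0.001, 0.0]
ft_force: [0.5, 0.6, 0.9]
width: 0.084
grip_force: 0.0
```

jog_arm(ticks=[[[0,0,-1.2,0,0.086],[-0.8,-1.2,-1.2,0,0.086],[-1.6,-2.8,-1.2,0,0.086],[-2.4,-4.4,-1.2,0,0.086],[-3.2,-6,-1.2,0,0.086],[-3.6,-7.2,-1.2,0,0.086],[-3.62,-7.8,-1.2,0,0.086],[-3.62,-7.8,-1.2,0,0.086],[-3.62,-7.8,-1.2,0,0.086]]])

```text
time: 19.75
ee_pos: [0.5682, 0.3419, 0.1833]
eef_rot: [1.0, -0.001, 0.0, 0.001]
ft_force: [0.0, -0.8, -0.1]
width: 0.086
grip_force: 0.0
```

```bash
python3 go.py .5679 .3437 .053 0;  python3 -c "
from h import *
c=snap('top','t4')
i=cv2.imread('pics/t4.png')[140:260,200:310];cv2.imwrite('pics/t4c.png',cv2.resize(i,None,fx=5,fy=5,interpolation=2))
print(w2px(c,[.659,.1487,.116]))"
```

```text
19.75 at [0.5682 0.3419 0.1833] yaw -0.1 tilt -1.0 w 0.086 j [-0.11  0.55 -0.71  1.4   0.36  1.33 -2.41]
shift [-0.0004 -0.0019  0.1303] turn -0.0018
[270.07068902 165.4073851 ]
```

View pics/t4c.png

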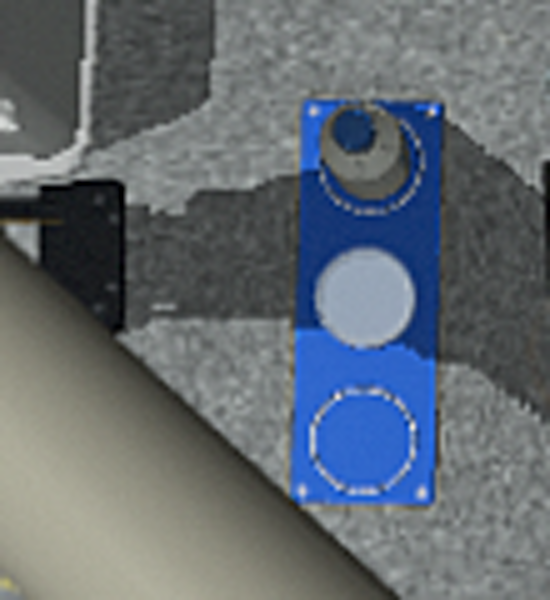

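The blue cap is at (270.4,165.4) against a predicted (270.1,165.4), so it's centred. Small bottle next.

In the tool's units: -0.001 m is -0.04, 0.1305 m is 5.22.

jog_arm(ticks=[[[-0.008,-0.04,1.2,0,0.086],[-0.008,-0.04,2.8,0,0.086],[-0.008,-0.04,4,0,0.086],[-0.008,-0.04,4.88,0,0.086],[-0.008,-0.04,5.22,0,0.086],[-0.008,-0.04,5.22,0,0.06],[-0.008,-0.04,5.22,0,0.03],[-0.008,-0.04,5.22,0,0.03],[-0.008,-0.04,5.22,0,0.03],[-0.008,-0.04,5.22,0,0.03],[-0.008,-0.04,5.22,0,0.03],[-0.008,-0.04,5.22,0,0.03]]], clamp_n=25)

```text
time: 21.0
ee_pos: [0.567, 0.3444, 0.0533]
eef_rot: [1.0, -0.0, 0.0, 0.0]
ft_force: [-0.2, 0.2, 1.1]
width: 0.0387
grip_force: 25.0
```

jog_arm(ticks=[[[0,0,0,0,0.03],[0,0,0,0,0.03]]])

```text
time: 21.2
ee_pos: [0.567, 0.3444, 0.0533]
eef_rot: [1.0, -0.0, 0.0, 0.0]
ft_force: [-0.2, -0.4, 1.0]
width: 0.0389
grip_force: 25.0
```

```bash
python3 go.py .489 .154 .057 0
```

```text
21.2 at [0.567  0.3444 0.0533] yaw -0.01 tilt -1.0 w 0.0389 j [-0.14  0.67 -0.66  1.51  0.44  1.11 -2.47]
shift [-0.078   0.1905 -0.0037] turn -0.0002
```

jog_arm(ticks=[[[0,0,-0.6,0,0.03],[0,0,-1.4,0,0.03],[0,0.2,-2,0,0.03],[-0.4,1,-2,0,0.03],[-0.8,2,-2,0,0.03],[-1.2,3,-2,0,0.03],[-1.6,4,-2,0,0.03],[-2,5,-2,0,0.03],[-2.4,6,-2,0,0.03],[-2.8,6.8,-2,0,0.03],[-3.08,7.4,-2,0,0.03],[-3.152,7.612,-2,0,0.03]]])

```text
time: 22.4
ee_pos: [0.4879, 0.1521, 0.1038]
eef_rot: [1.0, -0.001, 0.0, 0.001]
ft_force: [-0.7, 0.1, -0.6]
width: 0.0383
grip_force: 25.0
```

jog_arm(ticks=[[[0,0,0,0,0.03],[0,0,0.4,0,0.03],[0,0,1,0,0.03],[0,0,1.48,0,0.03],[0,0,1.72,0,0.03],[0,0,1.72,0,0.03],[0,0,1.72,0,0.03]]])

```text
time: 23.1
ee_pos: [0.4881, 0.1545, 0.0601]
eef_rot: [1.0, 0.0, -0.0, -0.0]
ft_force: [-0.4, 0.6, -1.8]
width: 0.0385
grip_force: 25.0
```

```bash
python3 go.py .4881 .1542 .0573 0
```

```text
23.1 at [0.4881 0.1545 0.0601] yaw 0.01 tilt -1.0 w 0.0385 j [ 0.23  0.37 -0.72  1.92  0.29  0.96 -2.19]
shift [-0.      0.0003  0.0028] turn 0.0002
```

In the tool's units: -0.12 m is -4.8, -0.1 m is -4.

jog_arm(ticks=[[[0,0.012,0.06,0,0.03],[0,0.012,0.12,0,0.03],[0,0.012,0.12,0,0.03],[0,0.012,0.12,0,0.04],[0,0.012,0.12,0,0.06],[0,0.012,0.12,0,0.075],[0,0.012,0.12,0,0.086],[0,0.012,0.12,0,0.086],[0,0.012,-1.2,0,0.086],[0,0.012,-2.8,0,0.086],[0,0.012,-4,0,0.086],[0,0.012,-4.8,0,0.086]]])

```text
time: 24.3
ee_pos: [0.4887, 0.1542, 0.1826]
eef_rot: [1.0, -0.0, 0.001, -0.0]
ft_force: [-0.2, -0.3, -0.7]
width: 0.0849
grip_force: 0.0
```

jog_arm(ticks=[[[0,-0.8,0,-0.14,0.086],[-0.2,-1.6,0,-0.28,0.086],[-0.4,-2.4,0,-0.42,0.086],[-0.6,-3.2,0,-0.56,0.086],[-0.8,-4,0,-0.7,0.086],[-1.2,-4.8,0,-0.84,0.086],[-1.6,-5.6,0,-0.98,0.086],[-2,-6.4,0,-1.12,0.086],[-2.36,-7.2,0,-1.26,0.086],[-2.36,-7.2,0,-1.4,0.086],[-2.36,-7.2,0,-1.54,0.086],[-2.36,-7.2,0,-1.68,0.086]]])

```text
time: 25.5
ee_pos: [0.429, 0.334, 0.1801]
eef_rot: [0.665, 0.747, 0.0, 0.0]
ft_force: [0.3, 0.3, -0.9]
width: 0.0859
grip_force: 0.0
```

```bash
python3 go.py .4292 .3346 .1 154.5
```

```text
25.5 at [0.429  0.334  0.1801] yaw 96.6 tilt -1.0 w 0.0859 j [ 0.17  0.41 -1.11  1.72  0.38  1.26 -0.91]
shift [0.0005 0.0002 0.0801] turn -1.0106
```

jog_arm(ticks=[[[0,0,0.8,-0.14,0.086],[0,0,1.6,-0.28,0.086],[0,0,2.4,-0.42,0.086],[0,0,3.2,-0.56,0.086],[0,0,3.2,-0.7,0.086],[0,0,3.2,-0.84,0.086],[0,0,3.2,-0.98,0.086],[0,0,3.2,-1,0.086],[0,0,3.2,-1,0.086],[0,0,3.2,-1,0.086]]])

```text
time: 26.5
ee_pos: [0.4292, 0.3338, 0.1002]
eef_rot: [0.23, 0.973, -0.0, 0.0]
ft_force: [-0.1, 0.2, -0.7]
width: 0.086
grip_force: 0.0
```

```bash
python3 go.py .4292 .3346 .026 154.5; python3 -c "
from h import *
c=snap('top','t5')
i=cv2.imread('pics/t5.png')[140:270,190:310];cv2.imwrite('pics/t5c.png',cv2.resize(i,None,fx=4,fy=4,interpolation=2))
print(w2px(c,[.489,.154,.092]))"
```

```text
26.5 at [0.4292 0.3338 0.1002] yaw 153.35 tilt -1.0 w 0.086 j [ 0.22  0.61 -1.23  1.8   0.62  1.19 -0.09]
shift [0.0003 0.0007 0.0742] turn -0.02
[269.31317088 226.03149935]
```

View pics/t5c.png

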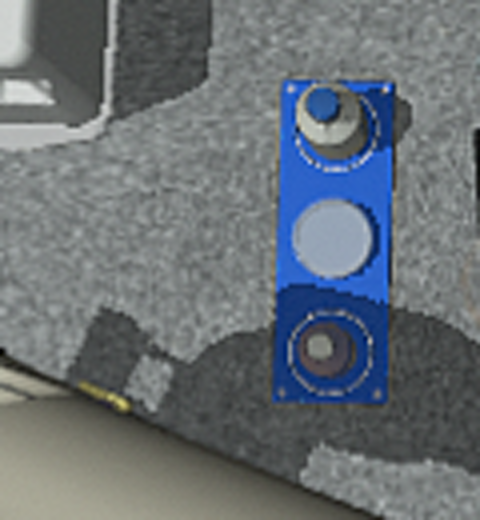

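The small cap is at (269.4,226.0), matching the prediction, so it's centred. Carton grasp next.

In the tool's units: 0.0752 m is 3.008, 0.068 m is 2.72.

jog_arm(ticks=[[[0.012,0.028,1,-0.02,0.086],[0.012,0.028,2,-0.02,0.086],[0.012,0.028,2.72,-0.02,0.086],[0.012,0.028,3.008,-0.02,0.086],[0.012,0.028,3.008,-0.02,0.086],[0.012,0.028,3.008,-0.02,0.06],[0.012,0.028,3.008,-0.02,0.035],[0.012,0.028,3.008,-0.02,0.035],[0.012,0.028,3.008,-0.02,0.035],[0.012,0.028,3.008,-0.02,0.035],[0.012,0.028,3.008,-0.02,0.035],[0.012,0.028,3.008,-0.02,0.035]]], clamp_n=15)

```text
time: 27.75
ee_pos: [0.4292, 0.3347, 0.025]
eef_rot: [0.219, 0.976, 0.0, 0.0]
ft_force: [0.2, -0.0, 0.9]
width: 0.0423
grip_force: 15.0
```

```bash
python3 go.py .4292 .3346 .025 154.5
```

```text
27.75 at [0.4292 0.3347 0.025 ] yaw 154.69 tilt -1.0 w 0.0423 j [ 0.15  0.71 -1.13  1.84  0.73  1.08 -0.14]
shift [-0.     -0.0001  0.    ] turn 0.0033
```

In the tool's units: -0.16 m is -6.4, -0.155 m is -6.2.

jog_arm(ticks=[[[0,0,-0.8,0,0.035],[0,0,-2,0,0.035],[0,0,-3.6,0,0.035],[0,0,-5.2,0,0.035],[0,0,-6.2,0,0.035],[0,0,-6.4,0,0.035],[0,0,-6.4,0,0.035],[0,0,-6.4,0,0.035]]])

```text
time: 28.55
ee_pos: [0.4289, 0.3341, 0.1843]
eef_rot: [0.219, 0.976, -0.001, -0.0]
ft_force: [1.3, -0.5, 0.1]
width: 0.042
grip_force: 15.0
```

```bash
python3 go.py .6121 .0091 .185 182.2
```

```text
28.55 at [0.4289 0.3341 0.1843] yaw 154.69 tilt -1.0 w 0.042 j [ 0.29  0.53 -1.32  1.71  0.53  1.33 -0.01]
shift [-0.3046 -0.2155 -0.0005] turn -0.4802
```

Units first: shifts go in units of 25 mm. So -0.05 m is -2, -0.3046 m is -12.184.

jog_arm(ticks=[[[-0.6,-0.4,0,-0.03,0.035],[-1.6,-1.12,0,-0.07,0.035],[-2.8,-2,0,-0.12,0.035],[-4,-2.84,0,-0.17,0.035],[-5.2,-3.68,0,-0.22,0.035],[-6.4,-4.52,0,-0.27,0.035],[-7.6,-5.36,0,-0.32,0.035],[-8.8,-6.24,0,-0.37,0.035],[-10,-7.08,0,-0.42,0.035],[-11.2,-7.92,0,-0.46,0.035],[-12,-8.4,0,-0.48,0.035],[-12.184,-8.62,0,-0.48,0.035]]])

```text
time: 29.75
ee_pos: [0.613, 0.0066, 0.183]
eef_rot: [-0.018, 1.0, 0.0, -0.001]
ft_force: [0.0, 0.1, -1.7]
width: 0.042
grip_force: 15.0
```

jog_arm(ticks=[[[0,0,0.8,0,0.035],[0,0,2,0,0.035],[0,0,3.2,0,0.035],[0,0,4.4,0,0.035],[0,0,5.2,0,0.035],[0,0,5.72,0,0.035],[0,0,5.72,0,0.035],[0,0,5.72,0,0.035],[0,0,5.72,0,0.035]]])

```text
time: 30.65
ee_pos: [0.6131, 0.0099, 0.0434]
eef_rot: [-0.019, 1.0, 0.0, 0.001]
ft_force: [-0.3, -0.3, -1.0]
width: 0.0422
grip_force: 15.0
```

```bash
python3 go.py .6121 .0091 .028 182.2
```

```text
30.65 at [0.6131 0.0099 0.0434] yaw -177.81 tilt -1.0 w 0.0422 j [ 0.75  0.87 -1.2   1.65  0.85  1.24  0.97]
shift [ 0.0011 -0.0007  0.0154] turn -6.2834
```

In the tool's units: -0.1 m is -4, -0.06 m is -2.4.

jog_arm(ticks=[[[0.04,-0.028,0.24,0,0.035],[0.04,-0.028,0.48,0,0.035],[0.04,-0.028,0.6,0,0.035],[0.04,-0.028,0.62,0,0.035],[0.04,-0.028,0.62,0,0.035],[0.04,-0.028,0.62,0,0.055],[0.04,-0.028,0.62,0,0.07],[0.04,-0.028,0.62,0,0.08],[0.04,-0.028,0.62,0,0.08],[0.04,-0.028,-0.8,0,0.08],[0.04,-0.028,-2.4,0,0.08],[0.04,-0.028,-4,0,0.08]]])

```text
time: 31.85
ee_pos: [0.6111, 0.0089, 0.1431]
eef_rot: [-0.019, 1.0, 0.0, -0.0]
ft_force: [0.8, 0.2, 0.7]
width: 0.0791
grip_force: 0.0
```

jog_arm(ticks=[[[0.8,0,-1.2,0,0.08],[2,0,-2.4,0,0.08],[3.6,0,-3.6,0,0.08],[5.2,0.4,-4,0,0.08],[6.8,1.6,-4,0,0.08],[7.2,3.2,-4,0,0.08],[7.2,4.8,-4,0,0.08],[7.2,6.4,-4,0,0.08],[7.2,8,-4,0,0.08],[7.2,10,-4,0,0.08],[7.2,12,-4,0,0.08],[7.2,12,-4,0,0.08]]])

```text
time: 33.05
ee_pos: [0.4212, 0.2924, 0.2425]
eef_rot: [-0.019, 1.0, 0.0, 0.0]
ft_force: [1.0, -0.1, 1.2]
width: 0.0797
grip_force: 0.0
```

```bash
python3 -c "
from h import *
c=snap('top','t6');s=snap('side','s6')
i=cv2.imread('pics/t6.png')[145:255,245:405];cv2.imwrite('pics/t6c.png',cv2.resize(i,None,fx=5,fy=5,interpolation=2))
i=cv2.imread('pics/s6.png')[140:290,245:405];cv2.imwrite('pics/s6c.png',cv2.resize(i,None,fx=4,fy=4,interpolation=2))"
```

```text
(no output)
```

View pics/t6c.png

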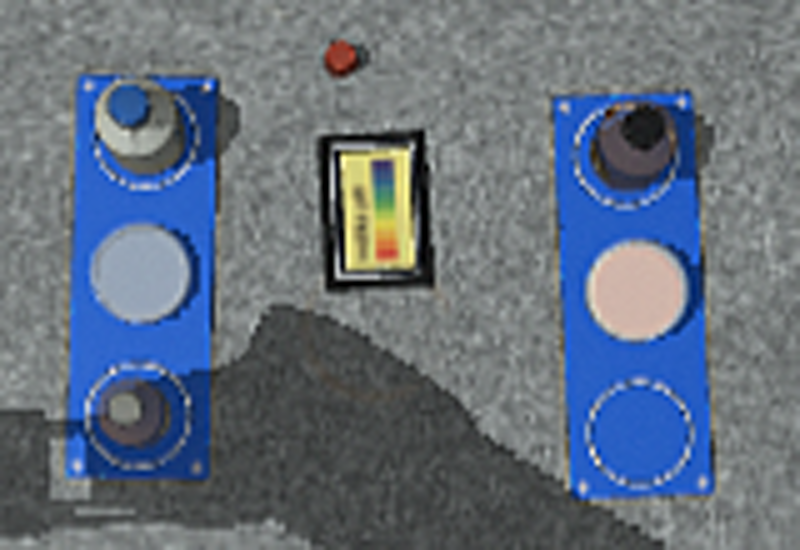

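View pics/s6c.png

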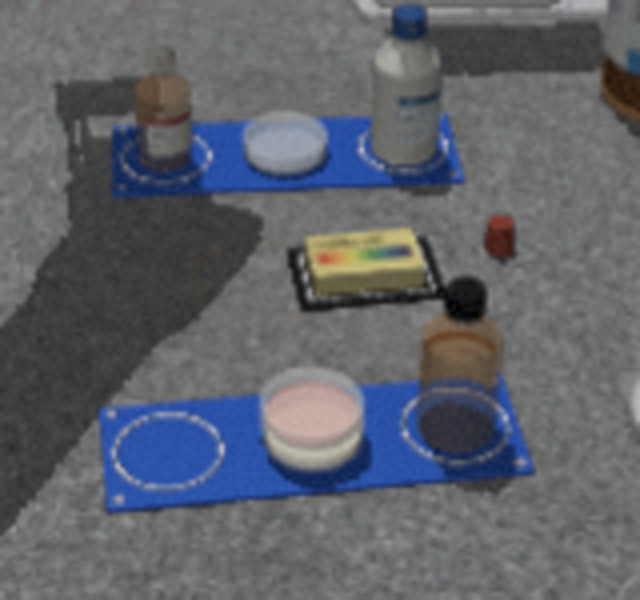

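```bash
python3 -c "
from h import *
c=load('t6')
print(px2w(c,320.4,186.5,.021), px2w(c,245+(637.5-2)/5,145+(290-2)/5,.034))
from m import poly
poly('carton',lambda x,y,z:px2w(c,245+(x-2)/5,145+(y-2)/5,z),[(339.5,152),(411,148),(418,267),(347,271.5)],.021)" | grep -v side | (head -1; tail -2); python3 go.py .42 .29 .24 182
```

```text
[0.61008743 0.00730876 0.021     ] [ 0.55758704 -0.14570564  0.034     ]
33.15 at [0.4169 0.2989 0.2429] yaw -177.04 tilt -1.0 w 0.0803 j [ 0.42  0.33 -1.32  1.71  0.32  1.36  0.67]
shift [-0.0026 -0.009   0.0028] turn -6.2665
```

```bash
python3 - <<'E' | tail -8
from h import *
def rect(f,box,fn,z):
    c=load(f); x0,y0,x1,y1=box; a=cv2.resize(np.array(c['img'])[y0:y1,x0:x1],None,fx=6,fy=6,interpolation=cv2.INTER_CUBIC).astype(int)
    m=fn(a).astype(np.uint8); m=cv2.morphologyEx(m,cv2.MORPH_CLOSE,np.ones((25,25),np.uint8))
    k=max(cv2.findContours(m,0,1)[0],key=cv2.contourArea); h=cv2.boxPoints(cv2.minAreaRect(k))
    M=cv2.moments(k); ce=(M['m10']/M['m00'],M['m01']/M['m00'])
    w=lambda p:px2w(c,x0+(p[0]-2.5)/6,y0+(p[1]-2.5)/6,z)
    P=np.array([w(p) for p in h]); e=P[1]-P[0]; g=P[2]-P[1]
    L=e if np.hypot(*e[:2])>np.hypot(*g[:2]) else g
    print(f,w(ce).round(4),'box',P.mean(0).round(4),np.hypot(*e[:2]).round(4),np.hypot(*g[:2]).round(4),'yaw',(np.degrees(np.arctan2(L[1],L[0]))%180).round(1))
dark=lambda a:a.sum(2)<130
rect('top0',(304,166,336,206),dark,.003)
rect('top0',(304,166,336,206),lambda a:(a.max(2)<75)|(a.min(2)>150),.003)
yel=lambda a:(a.max(2)-a.min(2)>55)
rect('t6',(305,166,336,206),yel,.021)
rect('top0',(195,230,228,266),yel,.018)
E
```

```text
top0 [0.612  0.0094 0.003 ] box [0.612  0.0094 0.003 ] 0.0665 0.0961 yaw 2.5
top0 [0.6127 0.0088 0.003 ] box [0.6133 0.0079 0.003 ] 0.1091 0.0859 yaw 171.8
t6 [0.6102 0.0083 0.021 ] box [0.6103 0.0083 0.021 ] 0.041 0.0725 yaw 2.1
top0 [0.4295 0.3367 0.018 ] box [0.4296 0.3367 0.018 ] 0.0712 0.042 yaw 154.5
```

The carton is about 1.8 mm short and 1 mm right of centre. There's plenty of time, so I'll nudge it.

In the tool's units: -0.2 m is -8, -0.3 m is -12.

jog_arm(ticks=[[[-1.2,-2,0,0,0.08],[-2.4,-4,0,0,0.08],[-3.6,-6,0,0,0.08],[-4.8,-8,0,0,0.08],[-5.6,-9.6,0,0,0.08],[-6.8,-10.8,0,0,0.08],[-7.2,-11.8,1.6,0,0.08],[-7.2,-12,3.2,0,0.08],[-7.2,-12,4.8,0,0.08],[-7.2,-12,6.4,0,0.08],[-7.2,-12,6.4,0,0.08],[-7.2,-12,6.4,0,0.08]]])

```text
time: 34.35
ee_pos: [0.6127, -0.0012, 0.0836]
eef_rot: [-0.019, 1.0, 0.001, 0.0]
ft_force: [0.1, 0.4, 1.3]
width: 0.0802
grip_force: 0.0
```

jog_arm(ticks=[[[0,0,0,0,0.08],[0,0,0,0,0.08]]])

```text
time: 34.55
ee_pos: [0.6138, -0.0012, 0.085]
eef_rot: [-0.019, 1.0, 0.0, 0.002]
ft_force: [0.6, -0.3, -0.0]
width: 0.0801
grip_force: 0.0
```

```bash
python3 go.py .6121 .0091 .028 182.2
```

```text
34.55 at [ 0.6138 -0.0012  0.085 ] yaw -177.79 tilt -1.0 w 0.0801 j [ 0.69  0.69 -1.04  1.63  0.63  1.2   1.12]
shift [0.0015 0.0103 0.057 ] turn -6.283
```

In the tool's units: 0.057 m is 2.28, 0.052 m is 2.08.

jog_arm(ticks=[[[0.06,0.412,0,0,0.08],[0.06,0.412,0.8,0,0.08],[0.06,0.412,1.6,0,0.08],[0.06,0.412,2.08,0,0.08],[0.06,0.412,2.28,0,0.08],[0.06,0.412,2.28,0,0.08],[0.06,0.412,2.28,0,0.035],[0.06,0.412,2.28,0,0.035],[0.06,0.412,2.28,0,0.035],[0.06,0.412,2.28,0,0.035],[0.06,0.412,2.28,0,0.035],[0.06,0.412,2.28,0,0.035]]])

```text
time: 35.75
ee_pos: [0.6108, 0.0088, 0.0258]
eef_rot: [-0.019, 1.0, 0.0, 0.0]
ft_force: [0.0, 0.6, 0.5]
width: 0.042
grip_force: 15.0
```

```bash
python3 go.py .6137 .0100 .028 182.3
```

```text
35.75 at [0.6108 0.0088 0.0258] yaw -177.79 tilt -1.0 w 0.042 j [ 0.64  0.75 -0.99  1.67  0.69  1.11  1.06]
shift [-0.0029  0.001  -0.0022] turn -6.2847
```

jog_arm(ticks=[[[0,0,-0.16,0,0.035],[0,0,-0.32,0,0.035],[-0.072,0.04,-0.32,0,0.035],[-0.072,0.04,-0.32,0,0.035],[-0.072,0.04,-0.32,0,0.035],[-0.072,0.04,-0.16,0,0.035],[-0.072,0.04,0,0,0.035],[-0.072,0.04,0,0,0.035],[-0.072,0.04,0,0,0.035],[-0.072,0.04,0,0,0.035]]])

```text
time: 36.75
ee_pos: [0.6125, 0.0099, 0.0256]
eef_rot: [-0.019, 1.0, 0.0, 0.0]
ft_force: [-1.7, 0.1, 3.4]
width: 0.0423
grip_force: 16.7
```

```bash
python3 go.py .6126 .0098 .0258 182.2
```

```text
36.75 at [0.6125 0.0099 0.0256] yaw -177.79 tilt -1.0 w 0.0423 j [ 0.64  0.75 -0.99  1.66  0.69  1.11  1.06]
shift [-0.0001 -0.0001 -0.0002] turn -6.283
```

In the tool's units: -0.22 m is -8.8, -0.19 m is -7.6.

jog_arm(ticks=[[[0,0,0,0,0.055],[0,0,0,0,0.07],[0,0,0,0,0.08],[0,0,0,0,0.08],[0,0,-1.2,0,0.08],[0,0,-2.8,0,0.08],[0,0,-4.4,0,0.08],[0,0,-6,0,0.08],[0,0,-7.6,0,0.08],[1.2,0,-8.8,0,0.08]]])

```text
time: 37.75
ee_pos: [0.584, 0.0084, 0.2478]
eef_rot: [-0.019, 1.0, 0.001, 0.001]
ft_force: [-1.0, -1.9, 1.2]
width: 0.0799
grip_force: 0.0
```

jog_arm(ticks=[[[1.2,0.8,0,0,0.08],[2.4,2.4,0,0,0.08],[4,4,0,0,0.08],[5.2,5.6,0,0,0.08],[6,7.6,0,0,0.08],[6,9.2,0,0,0.08],[6,10.8,0,0,0.08],[6,12,0,0,0.08],[6,12,0,0,0.08],[6,12,0,0,0.08],[6,12,0,0,0.08]]])

```text
time: 38.85
ee_pos: [0.4215, 0.3014, 0.2456]
eef_rot: [-0.019, 1.0, 0.0, 0.0]
ft_force: [-0.3, -0.9, 0.5]
width: 0.08
grip_force: 0.0
```

Run:
```python
from h import *
c=snap('top','t7'); x0,y0,x1,y1=305,166,336,206
a=cv2.resize(np.array(c['img'])[y0:y1,x0:x1],None,fx=6,fy=6,interpolation=cv2.INTER_CUBIC).astype(int)
m=(a.max(2)-a.min(2)>55).astype(np.uint8); m=cv2.morphologyEx(m,cv2.MORPH_CLOSE,np.ones((25,25),np.uint8))
k=max(cv2.findContours(m,0,1)[0],key=cv2.contourArea); M=cv2.moments(k)
print(px2w(c,x0+(M['m10']/M['m00']-2.5)/6,y0+(M['m01']/M['m00']-2.5)/6,.021),cv2.minAreaRect(k))
i=cv2.imread('pics/t7.png')[140:260,240:410];cv2.imwrite('pics/t7c.png',cv2.resize(i,None,fx=4,fy=4,interpolation=2))
```

```text
[0.61151499 0.00984899 0.021     ] ((90.00363159179688, 122.74176025390625), (140.60968017578125, 82.06527709960938), 87.22978973388672)
```

View pics/t7c.png

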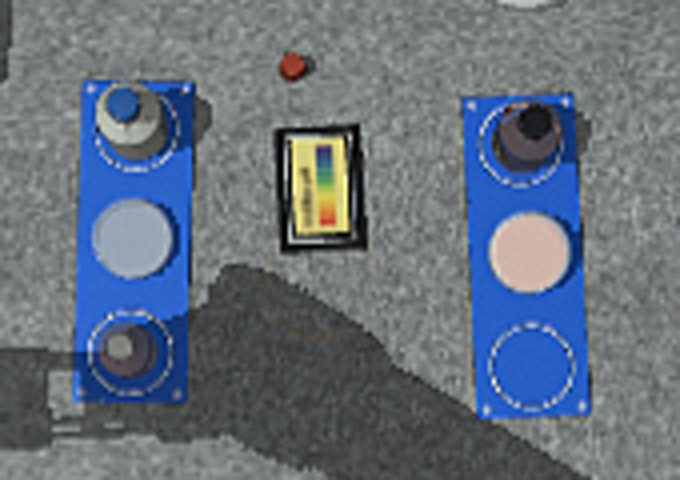

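The picture shows everything in place: the carton is within about 0.5 mm of the mat centre, bottles and stack are centred, and the stopper hasn't moved. Handing in.

```bash
python3 -c "
from bench import r
print(r.close_job())"
```

```text
the job is handed in; nothing more can be done
None
```

I finished the layout and handed the job in at about 39 s: the pink dish is stacked, the three bottles are in their circles and the carton is in the rectangle, each within about 1 mm of centre by camera; the judge's result was not shown.

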